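# Sort the study desk before folding it up

## Task

Sort the small things on the desk before it is folded up: lay both erasers flat on the floor of the yellow plastic tray, stand both thread spools upright in the steel tray, and stand the black chess rook upright in the dark wooden tray. Leave the steel glass and the wooden pointer stick where they are.

Things in the scene. Friction and masses are not known exactly. Their poses are not given: they have to be found in the camera images.
- blue_eraser_mid (a point): eraser, blue at both ends with a 16 mm white sleeve round the middle, 48 mm long (its x) by 22 mm wide (its y) by 16 mm thick (its z, up), 22 g, lying flat on the desk. The point is its centre, 8 mm above the surface it lies on.
- pink_eraser_mid (a point): eraser, pink at both ends with a 16 mm white sleeve round the middle, 48 mm long (its x) by 22 mm wide (its y) by 16 mm thick (its z, up), 22 g, lying flat on the desk. The point is its centre, 8 mm above the surface it lies on.
- red_spool_mid (a point): sewing thread spool standing upright, red thread between white plastic ends, the upper one with a red disc on top: a cylinder 30 mm in diameter and 36 mm high, 30 g. The point is its centre, 18 mm above its foot; z is its axis, up.
- green_spool_mid (a point): sewing thread spool standing upright, green thread between white plastic ends, the upper one with a green disc on top: a cylinder 30 mm in diameter and 36 mm high, 30 g. The point is its centre, 18 mm above its foot; z is its axis, up.
- rook_mid (a point): black chess rook (castle piece) standing upright, 46 mm high, 35 g: foot 30 mm in diameter and 8 mm high, straight round body 22 mm in diameter, crown 27 mm in diameter over the top 10 mm. The point is its centre, 23 mm above its foot; z is its axis, up.
- eraser_tray_in (a point): Yellow plastic shallow tray, open on top, fixed to the desk. Outside 130 mm (its x) by 150 mm (its y), 14 mm high, walls and floor 4 mm thick, so 122 x 142 mm inside and 10 mm deep. The point is the centre of the inner floor, 4 mm above the desk; z is up.
- thread_tray_in (a point): Bare steel shallow tray, open on top, fixed to the desk. Outside 130 mm (its x) by 150 mm (its y), 14 mm high, walls and floor 4 mm thick, so 122 x 142 mm inside and 10 mm deep. The point is the centre of the inner floor, 4 mm above the desk; z is up.
- chess_tray_in (a point): Dark wooden shallow tray, open on top, fixed to the desk. Outside 130 mm (its x) by 150 mm (its y), 14 mm high, walls and floor 4 mm thick, so 122 x 142 mm inside and 10 mm deep. The point is the centre of the inner floor, 4 mm above the desk; z is up.
- glass_mid (a point): steel drinking glass, not to be moved, standing empty, 72 mm across the rim and 95 mm high. The point is on its axis at half height.
- stick_mid (a point): wooden pointer stick, not to be moved, lying on the desk between two trays, 280 mm long (its x) and 18 mm thick. The point is its centre, 9 mm above the desk.
Not all that is in view belongs to the job. What is shaped like the part that bears blue_eraser_mid but green or orange is not meant.

How it is judged:
At the end, for the whole second after the job is handed in: Both erasers lie flat in the yellow tray, both spools stand in the steel tray and the rook stands in the dark wooden tray: each within the walls, resting on the tray floor (height within 4 mm), within 0.15 rad of upright or flat, and at rest (x of blue_eraser_mid in the frame of eraser_tray_in between -0.055 and 0.055 m and y of blue_eraser_mid in the frame of eraser_tray_in between -0.065 and 0.065 m and z of blue_eraser_mid in the frame of eraser_tray_in between 0.004 and 0.012 m and angle between each of blue_eraser_mid, pink_eraser_mid, red_spool_mid, green_spool_mid, rook_mid's own z axis and vertical below 0.15 rad and linear speed of each of blue_eraser, pink_eraser, red_spool, green_spool, rook below 0.02 m/s and x of pink_eraser_mid in the frame of eraser_tray_in between -0.055 and 0.055 m and y of pink_eraser_mid in the frame of eraser_tray_in between -0.065 and 0.065 m and z of pink_eraser_mid in the frame of eraser_tray_in between 0.004 and 0.012 m and x of red_spool_mid in the frame of thread_tray_in between -0.055 and 0.055 m and y of red_spool_mid in the frame of thread_tray_in between -0.065 and 0.065 m and z of red_spool_mid in the frame of thread_tray_in between 0.014 and 0.022 m and x of green_spool_mid in the frame of thread_tray_in between -0.055 and 0.055 m and y of green_spool_mid in the frame of thread_tray_in between -0.065 and 0.065 m and z of green_spool_mid in the frame of thread_tray_in between 0.014 and 0.022 m and x of rook_mid in the frame of chess_tray_in between -0.055 and 0.055 m and y of rook_mid in the frame of chess_tray_in between -0.065 and 0.065 m and z of rook_mid in the frame of chess_tray_in between 0.019 and 0.027 m); the robot touches nothing.
It fails at once if the steel glass is shifted by more than 30 mm or tipped (distance of glass_mid from where it was at the start of the episode above 0.03 m or angle between glass_mid's own z axis and vertical above 0.4 rad).
It fails at once if the pointer stick is shifted by more than 30 mm (distance of stick_mid from where it was at the start of the episode above 0.03 m).
It also fails if it takes over 114 s, if anything falls off the work surface, if the arm or the gripper's body presses on something with over 40 N, if the wrist force passes 120 N, or if a joint passes its speed limit or range.

## Robot

A 7-joint arm with a two-finger parallel gripper is mounted at the origin on the work surface. World frame = base frame: x ahead of the robot, y to its left, z up, the work surface at z = 0. Lengths are in m, angles in rad, forces in N, time in s.
With the tool pointing down it reaches from about 0.425 to 0.925 m from the base axis. Payload 6.8 kg.
Tool frame: the origin (TCP) lies on the front face of the gripper's body, between the roots of the fingers; the fingertips stand 73 mm ahead of it and the grasp point (between the pads) lies 54 mm ahead of it (env.nose_length is the distance from the TCP to the fingertips, in m); z points along the fingers, y is the direction in which the jaws open and shut (so a half turn about z gives the same grasp; the last joint's range is limited). The gripper opens to 85 mm and grips with 20 to 120 N. Pads are 22 mm wide; open, the fingers measure 114 mm over their backs; the gripper's body (76 mm by 85 mm) begins 54 mm behind the grasp point. The pads swing forward as they close: fully open they stand 13 mm farther back than shut.
Start: joints at [-1.351, 0.477, 0.022, 1.555, -0.011, 1.109, -0.083], TCP at [0.217, 0.639, 0.304] pointing down, gripper open.
Joint ranges: [-2.96, 2.96], [-0.34, 2.1], [-1.41, 1.46], [0.24, 2.44], [-1.37, 4.51], [0.17, 1.92], [-2.96, 2.96]. Speed limits (rad/s): [2.39, 2.39, 3.14, 3.14, 3.14, 3.14, 3.14].

## Interface

Orientations are given as a unit quaternion [w, x, y, z].
In Python, from cell import env, kin, camera, calibration, job gives the robot as it stands. The module is installed in compiled form; this text tells all that it offers. Calls block until the motion is done:
- env.reach(position, orientation): joint-space move of the TCP to a pose.
- env.movel(position, velocity=0.15, rot=None, stop_force=None): straight line of the TCP; rot=None keeps the orientation; velocity is the mean speed in m/s. With stop_force (N) it stops when the force on the tool has changed by that much, and returns True; else False.
- env.goto_joints(angles): joint-space move.
- env.grip(opening, f_grip=None): finger opening in m; f_grip is the grip in N (None keeps the last); returns when the fingers have stopped.
- env.dwell(seconds).
- kin.inverse_kinematics(position, orientation): joint angles nearest the present ones, or None.
- env.get_state(): the state.
- camera(name): name is "scene" or "top"; returns (picture, depth): 400x640x3 uint8, blue, green, red; 400x640 float32, m along the optical axis (not along the pixel's ray), 0 where there is no reading.
- calibration(name): a dict with "fx", "fy", "cx", "cy" (pixels), "k1" (the pictures are not rectified: a ray, as slopes to the right and down, at radius r is drawn at 1 + k1 r^2 times it, then the intrinsics apply), "rvec" (rotation vector, rad) and "tvec" (3), from world to camera coordinates, as OpenCV has them. Camera axes: x right, y down, z forward; pixel columns grow to the right and rows downward; lengths in m; the calibration is good to about 2 mm. A picture is of the moment at which its call begins. calibration takes no time and is no camera call.
A pose or a line that the arm cannot do raises env.PlanningError and nothing moves.
- job.job_done(): hands the job in, once; it reports no verdict.
The state is a dict: "time": time; "qpos": joint angles; "joint_velocities": joint speeds; "joint_torque": joint torques, N m; "tcp_pos": TCP position; "orientation": TCP orientation; "force": force on the tool from outside, world axes, zero at the start; "torque": the same for the moment, N m; "opening": finger opening in m.
Only numpy, scipy, OpenCV 4.12 (cv2) and the standard library are available. Lean on these libraries where they do the work, as an engineer would, in place of code of your own. Each camera call takes 0.05 s, during which the arm holds its last target. There are 200 camera calls.

## Working session

There is one attempt and no reset: what is moved stays moved. The work goes in short steps, each a Python script; the robot and the scene stay as the last script left them, time stands still between calls to the robot, and variables do not carry over. Pictures are saved under pics/ and viewed, about 12 in all and at most 16, crops included, and the job is handed in when it is done.

```bash
mkdir -p pics
cat > h.py <<'E'
import numpy as np, cv2
from cell import env, kin, camera, calibration, job
def cal(n):
    c=calibration(n); K=np.array([[c['fx'],0,c['cx']],[0,c['fy'],c['cy']],[0,0,1.]])
    return K,np.array([c['k1'],0,0,0,0.]),cv2.Rodrigues(np.array(c['rvec'],float))[0],np.array(c['tvec'],float).ravel()
def ray(n,uv):
    K,d,R,t=cal(n)
    p=cv2.undistortPoints(np.array(uv,float).reshape(-1,1,2),K,d).reshape(-1,2)
    return -R.T@t, np.c_[p,np.ones(len(p))]@R
def onz(n,uv,z):
    o,r=ray(n,uv); return o+r*((z-o[2])/r[:,2])[:,None]
def cloud(n,depth):
    h,w=depth.shape; uv=np.stack(np.meshgrid(np.arange(w),np.arange(h)),-1)
    o,r=ray(n,uv.reshape(-1,2)); return (o+r*depth.reshape(-1,1)).reshape(h,w,3)
E
python3 - <<'E'
from h import *
for n in ('top','scene'):
    im,d=camera(n); np.savez(f'{n}0.npz',im=im,d=d); cv2.imwrite(f'pics/{n}0.png',im)
    c=cal(n); print(n,-c[2].T@c[3],calibration(n))
print(env.get_state())
E
```

```text
top [0.4593461  0.08422538 1.06029017] {'fx': 407.68135800689, 'fy': 407.68135800689, 'cx': 313.16567526537904, 'cy': 205.90933364766474, 'k1': -0.0489063085327713, 'rvec': array([ 2.15448979, -2.21971682,  0.05537693]), 'tvec': array([0.10762698, 0.51825008, 1.03060239])}
scene [ 0.80472835 -0.29122708  0.8576361 ] {'fx': 367.5652724990478, 'fy': 367.5652724990478, 'cx': 327.62275388398876, 'cy': 195.83146557421972, 'k1': -0.05601552732775385, 'rvec': array([ 2.47261581,  0.85707835, -0.23578875]), 'tvec': array([-0.45440773, -0.17842122,  1.10888237])}
{'time': 0.1, 'qpos': array([-1.35109331,  0.47774511,  0.02233185,  1.55636347, -0.0115118 ,
        1.10926949, -0.08310118]), 'joint_velocities': array([ 5.68669583e-04, -2.99963031e-03,  8.04350900e-04, -1.31823401e-03,
       -1.34802216e-04,  7.44505173e-04, -4.62910346e-05]), 'joint_torque': array([ 4.02025500e-03, -5.97756529e+01,  1.61346808e+00, -2.81952631e+01,
        1.28492620e-02,  5.06685217e-03,  2.19750984e-05]), 'tcp_pos': array([0.21718616, 0.63866856, 0.30299946]), 'orientation': array([-8.27136609e-05,  1.63157226e-01,  9.86599733e-01, -8.24655476e-04]), 'force': array([-0.90629258, -0.99625493,  0.39208181]), 'torque': array([ 0.01208227,  0.00281928, -0.00052201]), 'opening': 0.08573669270967207}
```

View pics/top0.png

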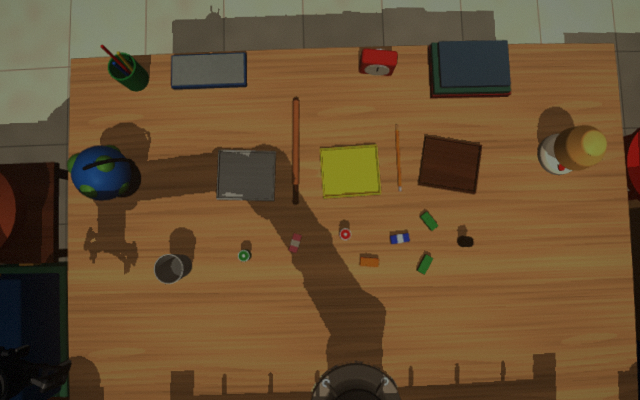

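View pics/scene0.png

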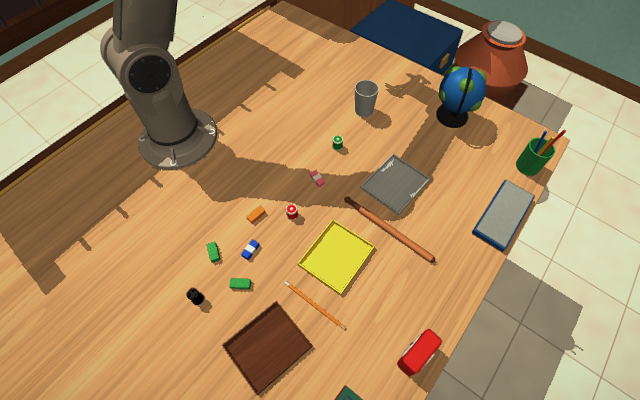

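Top view: the steel tray is at about (246,174), yellow (350,170) and dark wood (450,164). The green spool is at (244,256), pink eraser (295,243), red spool (346,234), blue eraser (400,238), rook (465,241), stick (296,150) and glass (170,267). Next I'll enlarge this area.

Run:
```python
from h import *
z=np.load('top0.npz'); im=z['im']
f=lambda a:cv2.resize(np.clip(a*1.5,0,255).astype('uint8'),None,fx=5,fy=5,interpolation=cv2.INTER_CUBIC)
a=f(im[220:275,225:370]);b=f(im[205:275,350:495])  # 725 wide
cv2.imwrite('pics/c1.png',np.vstack([a,np.full((10,725,3),255,'uint8'),b[:310]]) if 0 else np.vstack([a,b])[:600])
s=np.load('scene0.npz')['im'];cv2.imwrite('pics/c2.png',cv2.resize(s[120:310,180:360],None,fx=3.1,fy=3.1,interpolation=cv2.INTER_CUBIC))
```

```text
(no output)
```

View pics/c1.png

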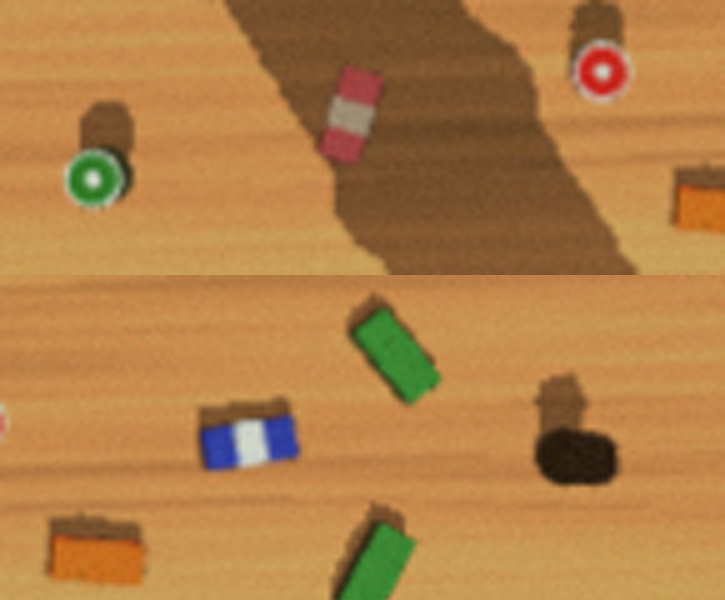

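View pics/c2.png

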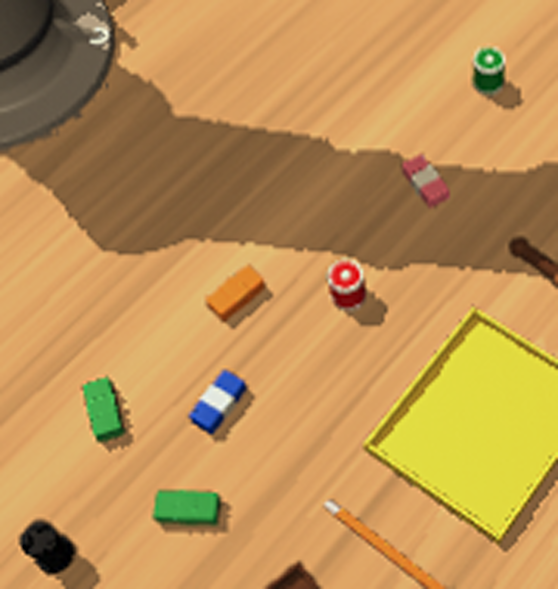

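Objects in the enlarged top crop: green spool top (243.6,255.8), red spool top (345.4,234.2), pink eraser (295.2,243.0), blue eraser (400,238.6), and rook crown (468,241.8) with foot near (462.5,241.5). Pink is in shadow. The orange and green erasers are distractors. Next I'll convert these to positions and compare both cameras.

Run:
```python
from h import *
np.set_printoptions(precision=4,suppress=True)
sc=lambda u,v:(180+u/3.1-.35,120+v/3.1-.35)
P={'green':((243.2,255.4),(489,55),.036),'red':((345,233.8),(346,274),.036),'pink':((294.8,242.6),(426,178),.016),'blue':((399.6,238.2),(219,399),.016),'rook':((467.8,241.4),(40,538),.046)}
S={n:np.load(n+'0.npz') for n in('top','scene')}
C={n:cloud(n,S[n]['d']) for n in S}
for k,(a,b,z) in P.items():
    b=sc(*b); print(k,onz('top',[a],z)[0],onz('scene',[b],z)[0], 'depth',C['top'][round(a[1]),round(a[0])],C['scene'][round(b[1]),round(b[0])])
# rectangles from colour, in world at top-face height
def rect(n,mask,z,win):
    u0,u1,v0,v1=win; m=np.zeros_like(mask); m[v0:v1,u0:u1]=mask[v0:v1,u0:u1]
    k,l,st,_=cv2.connectedComponentsWithStats(m.astype('uint8')); j=1+np.argmax(st[1:,4])
    v,u=np.where(l==j); p=onz(n,np.c_[u,v],z)[:,:2]; (c,s,ang)=cv2.minAreaRect((p*1000).astype('f4'))
    return np.array(c)/1000,s,ang
for n,wins in (('top',{'yellow':(300,400,130,210),'pink':(280,310,230,256),'blue':(385,415,228,248),'wood':(405,495,125,202),'steel':(205,285,140,210)}),('scene',{'yellow':(285,390,210,305),'pink':(300,330,165,190),'blue':(238,264,235,262)})):
    im=S[n]['im'];hsv=cv2.cvtColor(im,cv2.COLOR_BGR2HSV).astype(int);H,Sa,V=hsv[...,0],hsv[...,1],hsv[...,2]
    M={'yellow':(H>24)&(H<38)&(Sa>150),'pink':((H>165)|(H<3)),'blue':(H>105)&(H<135),'wood':V<95,'steel':Sa<60}
    for k,w in wins.items(): print(n,k,*rect(n,M[k],.016 if k in('pink','blue') else .014,w))
for n,p in (('top',[(296,99),(295.5,202),(170,267),(464,241)]),('scene',[(348,201),(433,261)])): print(n,onz(n,p,.009))
z=C['top'][...,2]; print('desk z',np.median(z[280:340,150:300]))
```

```text
green [0.401  0.2711 0.036 ] [0.399  0.2734 0.036 ] depth [0.402  0.2716 0.0357] [0.3985 0.272  0.0387]
red [0.4476 0.0143 0.036 ] [0.4485 0.0141 0.036 ] depth [0.4471 0.0143 0.0356] [0.4485 0.0132 0.0374]
pink [0.4288 0.1418 0.016 ] [0.4313 0.1395 0.016 ] depth [0.4278 0.1412 0.018 ] [0.4312 0.1394 0.0164]
blue [ 0.4319 -0.1262  0.016 ] [ 0.4354 -0.1275  0.016 ] depth [ 0.4324 -0.1273  0.0158] [ 0.4341 -0.1272  0.0159]
rook [ 0.4194 -0.2903  0.046 ] [ 0.4227 -0.2929  0.046 ] depth [ 0.4202 -0.2925  0.0414] [ 0.4218 -0.292   0.0431]
top yellow [ 0.6091 -0.0053] (130.5392608642578, 150.22076416015625) 2.5559945106506348
top pink [0.4431 0.1374] (17.8017578125, 13.71230411529541) 69.94475555419922
top blue [ 0.4304 -0.1106] (17.922697067260742, 20.391132354736328) 88.23316955566406
top wood [ 0.621  -0.2649] (155.10731506347656, 137.5076141357422) 78.99456024169922
top steel [0.6083 0.2651] (148.1414031982422, 128.02467346191406) 88.04845428466797
scene yellow [ 0.6103 -0.0081] (129.7013702392578, 151.63404846191406) 2.638272523880005
scene pink [0.4466 0.1329] (23.11315155029297, 19.817752838134766) 69.17562866210938
scene blue [ 0.4377 -0.1441] (26.11840057373047, 18.98819351196289) 5.225066184997559
top [[ 0.805   0.129   0.009 ]
 [ 0.5331  0.1375  0.009 ]
 [ 0.3745  0.4672  0.009 ]
 [ 0.4193 -0.2941  0.009 ]]
scene [[0.5418 0.1344 0.009 ]
 [0.8074 0.1267 0.009 ]]
desk z 0.0003001518717132834
```

The cameras agree to about 3 mm, the heights match, and the tray sizes match 130×150. First I'll move the green spool and time the cycle.

```bash
cat >> h.py <<'E'
from scipy.spatial.transform import Rotation as Ro
def q(a):
    a=np.deg2rad(a); best=None
    y=np.array([np.cos(a),np.sin(a),0]); z=np.array([0,0,-1.])
    return Ro.from_matrix(np.c_[np.cross(y,z),y,z]).as_quat()[[3,0,1,2]]
def pose(p,a):
    "reach with jaws along a (deg), taking the half turn that keeps joints nearest"
    q0=np.array(env.get_state()['qpos']); c=[]
    for b in (a,a+180):
        s=kin.inverse_kinematics(p,q(b))
        if s is not None: c.append((np.abs(np.array(s)-q0).max(),b))
    if not c: raise RuntimeError(f'no IK {p} {a}')
    env.reach(p,q(min(c)[1]))
T={'yellow':(.6097,-.0065,2.6),'steel':(.608,.265,-2.),'wood':(.620,-.264,-10.)}
def tray(n,x,y):
    cx,cy,a=T[n]; r=np.deg2rad(a); return np.array([cx+x*np.cos(r)-y*np.sin(r),cy+x*np.sin(r)+y*np.cos(r)]),a
H=.17
def st(m):
    s=env.get_state(); print(m,'t%.1f'%s['time'],'open %.4f'%s['opening'],'z %.4f'%s['tcp_pos'][2],'F',np.round(s['force'],1),flush=True)
def pickplace(xy,a,zg,tr,off,op,f=30,w=.03):
    env.grip(op,f); pose([*xy,H],a); env.movel([*xy,zg],.2); st('down')
    env.grip(0,f); st('gripped')
    if env.get_state()['opening']<.015: print('MISSED'); return
    env.movel([*xy,H],.25); d,b=tray(tr,*off)
    pose([*d,H],b); st('over tray'); env.movel([*d,zg+.0055],.15); st('at floor')
    env.grip(op); env.movel([*d,H],.25); st('done')
E
python3 - <<'E'
from h import *
print(env.nose_length)
for p,a in (((.4,.272),-2),((.448,.014),-2),((.430,.1407),72.5),((.4335,-.127),5),((.421,-.2917),-10),(tray('yellow',0,.035)[0],2.6),(tray('steel',0,.03)[0],-2),(tray('wood',0,0)[0],-10)):
    print([None if (s:=kin.inverse_kinematics([*p,z],q(b))) is None else np.round(s,2)[[0,6]] for z in(.076,H) for b in (a,a+180)])
pickplace((.4,.272),-2,.078,'steel',(0,.032),.055)
E
```

```text
0.0726
[array([-0.95, -0.45]), array([-0.52,  2.13]), array([-1.03, -0.55]), array([-0.53,  2.26])]
[array([-0.42,  0.16]), array([-0.08,  2.82]), array([-0.68,  0.14]), array([-1.1, -2.4])]
[array([-0.56,  0.95]), array([-0.91, -1.66]), array([-0.66,  0.94]), array([-1.04, -1.91])]
[array([-0.32,  0.92]), array([0.5 , 2.94]), array([-0.64,  0.89]), array([-0.78, -1.96])]
[array([-0.14,  1.18]), array([-0.35, -1.66]), array([-0.29,  1.07]), array([-0.38, -1.89])]
[array([-0.49,  0.33]), array([-0.02,  2.88]), array([-0.55,  0.25]), array([-0.93, -2.36])]
[array([-0.75, -0.32]), array([-0.36,  2.36]), array([-0.81, -0.34]), array([-0.37,  2.42])]
[array([-0.14,  0.71]), array([-0.39, -2.07]), array([-0.33,  0.83]), array([-0.4 , -2.17])]
down t2.7 open 0.0547 z 0.0784 F [ 0.4 -0.8  0.4]
gripped t3.1 open 0.0284 z 0.0792 F [0.  0.2 8.3]
over tray t4.4 open 0.0285 z 0.1685 F [0.2 0.6 0.2]
at floor t5.2 open 0.0284 z 0.0835 F [ 0.6 -0.3  0.4]
done t6.0 open 0.0552 z 0.1712 F [ 0.3 -0.1 -0.5]
```

Run:
```python
from h import *
pickplace((.448,.014),-2,.082,'steel',(0,-.032),.055)
pickplace((.430,.1407),72.5,.080,'yellow',(0,.035),.042)
im,d=camera('scene'); cv2.imwrite('pics/s1.png',im)
im,d=camera('top'); cv2.imwrite('pics/t1.png',cv2.resize(im[120:290,200:500],None,fx=2.6,fy=2.6))
```

```text
down t8.1 open 0.0546 z 0.0822 F [-0.1 -0.9  0.1]
gripped t8.4 open 0.0285 z 0.0830 F [-0.2  1.   8.5]
over tray t10.0 open 0.0284 z 0.1693 F [ 0.5 -0.6  0.2]
at floor t10.7 open 0.0280 z 0.0875 F [0.2 0.6 0.3]
done t11.5 open 0.0546 z 0.1712 F [-0.3  0.1 -0.1]
down t13.4 open 0.0420 z 0.0801 F [ 0.5 -0.3 -0.1]
gripped t13.7 open 0.0210 z 0.0813 F [-1.   0.3  6.9]
over tray t15.1 open 0.0212 z 0.1685 F [-0.6  0.8 -0.5]
at floor t15.8 open 0.0214 z 0.0853 F [ 0.1 -0.3 -0.5]
done t16.6 open 0.0422 z 0.1709 F [ 0.2 -1.1  0.1]
```

View pics/s1.png

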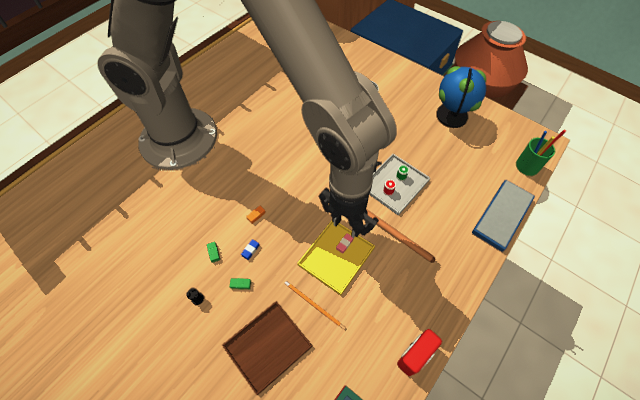

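Both spools stand in the steel tray at (390,187) and (402,172), and the pink eraser is in the yellow tray at (345,242). The remaining two follow.

Run:
```python
from h import *
pickplace((.4335,-.127),5,.080,'yellow',(0,-.035),.042)
pickplace((.421,-.2917),-10,.092,'wood',(0,0),.05,f=25)
env.movel([.5,-.25,.3],.3); pose([.30,-.45,.3],0); st('away')
S={}
for n in('scene','top'):
    im,d=camera(n); np.savez(n+'2.npz',im=im,d=d)
    S[n]=im
cv2.imwrite('pics/s2.png',cv2.resize(S['scene'][140:400,200:450],None,fx=2.3,fy=2.3,interpolation=cv2.INTER_CUBIC))
cv2.imwrite('pics/t2.png',cv2.resize(S['top'][90:290,150:500],None,fx=2.25,fy=2.25,interpolation=cv2.INTER_CUBIC))
```

```text
down t18.5 open 0.0423 z 0.0801 F [-0.2  0.2  0.8]
gripped t18.8 open 0.0210 z 0.0812 F [0.  0.8 7.5]
over tray t20.1 open 0.0206 z 0.1687 F [-0.5 -0.5 -0.7]
at floor t20.8 open 0.0211 z 0.0855 F [ 0.8 -0.1  0.4]
done t21.7 open 0.0423 z 0.1709 F [-0.   0.4  0.1]
down t23.6 open 0.0499 z 0.0922 F [1.  0.1 0.1]
gripped t24.0 open 0.0251 z 0.0932 F [0.5 0.9 6. ]
over tray t25.3 open 0.0253 z 0.1686 F [-1.  -0.3 -0.1]
at floor t25.9 open 0.0251 z 0.0973 F [-0.9 -0.4 -0.1]
done t26.7 open 0.0500 z 0.1714 F [-1.3 -0.7  0. ]
away t28.5 open 0.0499 z 0.2992 F [-0.2 -0.6  0.1]
```

View pics/s2.png

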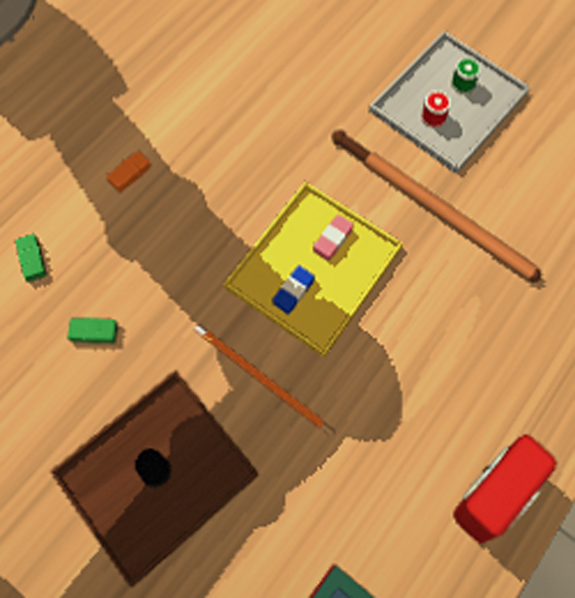

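View pics/t2.png

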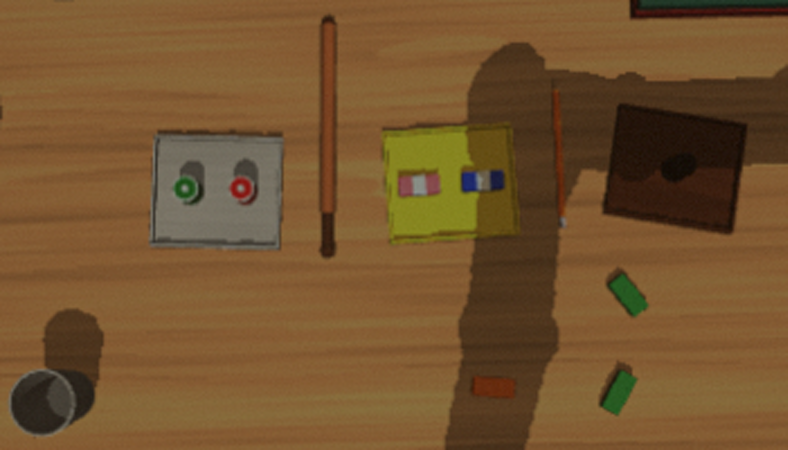

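Everything is in its tray, and the stick and glass look unmoved. I'll check the heights from depth, mainly to confirm that the rook is upright.

Run:
```python
from h import *
np.set_printoptions(precision=3,suppress=True)
for n in('top','scene'):
    Z=np.load(n+'2.npz'); C=cloud(n,Z['d'])
    for k,t,o,h in (('green','steel',(0,.032),.040),('red','steel',(0,-.032),.040),('pink','yellow',(0,.035),.020),('blue','yellow',(0,-.035),.020),('rook','wood',(0,0),.050)):
        c,_=tray(t,*o); m=(np.hypot(*(C[...,:2]-c).transpose(2,0,1))<.035)&(C[...,2]>h-.006)
        p=C[m]; print(n,k,len(p),'want z',h,'med',np.median(p[:,2]),'max',p[:,2].max(),'centroid-target',p[:,:2].mean(0)-c,'ext',np.ptp(p[:,:2],axis=0))
a=[onz('top',[u],z)[0] for u,z in(((150+328/2.25,90+17/2.25),.009),((150+327/2.25,90+255/2.25),.009),((150+43/2.25,90+402/2.25),.095))]; print(*a)
im=np.load('scene2.npz')['im'][310:375,220:315]
cv2.imwrite('pics/r.png',cv2.resize(np.clip(im*2.2,0,255).astype('uint8'),None,fx=6,fy=6,interpolation=cv2.INTER_CUBIC))
```

```text
top green 102 want z 0.04 med 0.040340259268837664 max 0.0451718627847173 centroid-target [-0.    -0.003] ext [0.026 0.027]
top red 106 want z 0.04 med 0.040513873518846055 max 0.044680188794069764 centroid-target [ 0.    -0.002] ext [0.026 0.026]
top pink 170 want z 0.02 med 0.020114134633330782 max 0.02531581798443394 centroid-target [-0.     0.002] ext [0.024 0.047]
top blue 166 want z 0.02 med 0.01989256574076792 max 0.025356130836902135 centroid-target [-0.    -0.001] ext [0.023 0.048]
top rook 85 want z 0.05 med 0.04793677972257293 max 0.054268633022968915 centroid-target [-0.003 -0.001] ext [0.026 0.026]
scene green 86 want z 0.04 med 0.0405634496185423 max 0.04434368384402121 centroid-target [ 0.    -0.004] ext [0.028 0.028]
scene red 94 want z 0.04 med 0.04023796809773594 max 0.043891470854408476 centroid-target [ 0.    -0.003] ext [0.029 0.032]
scene pink 171 want z 0.02 med 0.02047974098587879 max 0.025839821883350766 centroid-target [0. 0.] ext [0.024 0.048]
scene blue 191 want z 0.02 med 0.020295229197086928 max 0.023899179611896804 centroid-target [ 0.    -0.003] ext [0.024 0.05 ]
scene rook 135 want z 0.05 med 0.047514682628113425 max 0.0536621054848917 centroid-target [ 0.001 -0.003] ext [0.026 0.025]
[0.809 0.13  0.009] [0.53  0.138 0.009] [0.378 0.438 0.095]
```

View pics/r.png

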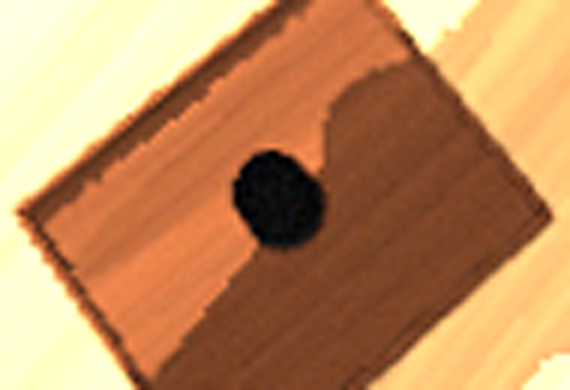

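The rook's top is round (26×26 mm), at the right height and centred, so it is upright. Handing in.

```bash
python3 -c "
from h import *
st('end'); job.job_done()"
```

```text
end t28.6 open 0.0500 z 0.2995 F [-0.7  0.5  0.3]
the job is handed in; nothing more can be done
```

I moved all five pieces into their trays with one grasp each and handed the job in at 28.6 s on the robot's clock, with the arm clear of everything. The hand-in reports no verdict.

- **Erasers:** both lie flat in the yellow tray. Their tops are at 20 mm, as expected, and they sit within 3 mm of where I aimed.
- **Spools:** both stand in the steel tray with their tops at 40 mm, as expected, within 4 mm of where I aimed.
- **Rook:** it stands in the dark wooden tray within 3 mm of where I aimed, with a round 26 × 26 mm crown. The median depth of its top read 48 mm against the expected 50 mm. It also read low before I moved it, probably because of the notched crown, and the highest points are about 54 mm.
- **Stick and glass:** the stick's ends measured within about 5 mm of where they were at the start. I did not measure the glass precisely before and after. It was never approached, and it is upright and looks unmoved in the last picture.

No check failed. The only force during the job was a 6–8 N push as the fingers closed on each piece.

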